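Catch the flat toaster's sprung crumb tray and let it out gently

ROBOT

A 6-joint arm with a two-finger parallel gripper is mounted at the origin on a cart in front of the work surface, level with it; the furniture and walls round the work are solid. World frame = base frame: x ahead of the robot, y to its left, z up, the work surface at z = 0. Lengths are in mm, angles in rad, forces in N, time in s.
With the tool pointing down it reaches from about 300 to 775 mm from the base axis. Payload 14.6 kg.
Tool frame: the origin (TCP) lies midway between the tips of the shut fingers; the grasp point (between the pads) lies 19 mm behind it; z points along the fingers, y is the direction in which the jaws open and shut (so a half turn about z gives the same grasp; the last joint's range is limited). The gripper opens to 94 mm and grips with 3 to 60 N. Pads are 16 mm wide; open, the fingers measure 119 mm over their backs; the gripper's body (75 mm by 177 mm) begins 78 mm behind the grasp point.
Start: joints at [-1.183, 0.3, 1.521, -0, 1.321, -0.067], TCP at [241.597, -494.085, 205.446] pointing down, gripper open.
Joint ranges: [-3.03, 3.03], [-0.79, 2.21], [0.23, 2.52], [-1.04, 4.18], [0, 3.07], [-2.55, 2.55]. Speed limits (rad/s): [2.22, 2.22, 2.57, 3.14, 3.14, 3.14].

INTERFACE

Orientations are given as [roll, pitch, yaw] about the fixed x, y, z axes, in that order (R = Rz(yaw) Ry(pitch) Rx(roll)).
In Python, from cell import read_state, camera, get_calibration, sign_off gives the robot as it stands.
- The arm moves only by the tool carry_out, never from a script. Its argument "series" is a list of rows, each an object with "delta_pos": the shift along the world's x, y, z in mm, a list of three; "turn": the turn, a rotation vector about the world's x, y, z in rad, a list of three; "hand": the opening, from 0 (shut) to 1 (fully open). A call has 1 to 8 rows; each row is the pose to reach, as a shift and turn from the pose commanded when the call began; what a row does not reach only later rows make up. A row lasts 1/8 s, in which the tool goes at most 62.5 mm and 10.7 degrees, less where a joint would pass 70% of its speed; a pose out of reach is approached as far as the arm can. A call with a gripper value outside its range is refused whole. The fingers move at their own pace and stop on an object; "squeeze" is the grip in N (left out, the last holds). Time passes only in rows, so rows that repeat a pose let the fingers close. It gives the time, the measured TCP pose, the force and the opening at its end, in the units of the state.
- read_state(): the state, without advancing time (a new reading comes with each control period).
- camera(name): name is "scene" or "top" or "wrist"; returns the picture (480x640x3 uint8, red, green, blue); there is no depth.
- get_calibration(name): a dict with "intrinsics" (3x3 intrinsics, pixels), "pose" (4x4, takes a point from camera to world coordinates). Camera axes: x right, y down, z forward; pixel columns grow to the right and rows downward; lengths in mm; the calibration is good to about 2 mm. A picture is of the moment at which its call begins: read the wrist's pose just before it. get_calibration takes no time and is no camera call; for the wrist camera it gives the pose at the moment of the call.
- sign_off(): hands the job in, once; it reports no verdict.
The state is a dict: "clock": time; "joints": joint angles; "qd": joint speeds; "effort": joint torques, N m; "eef_pos": TCP position; "eef_rot": TCP orientation; "wrist_force": force on the tool from outside, world axes, zero at the start; "moment": the same for the moment, N m; "finger_gap": finger opening in mm.
Only numpy, scipy, OpenCV 4.12 (cv2) and the standard library are available. Lean on these libraries where they do the work, as an engineer would, in place of code of your own. Each camera call takes 0.05 s, during which the arm holds its last target.

TASK

Open the low flat toaster's crumb tray for cleaning: press the black release key down with one fingertip while the other finger waits a little way in front of the tray, so that the tray springs out against that finger and is caught and stopped before it is half-way out, with the key still down. Then draw back and let the tray follow the finger slowly all the way out to its stop, and leave it open there with the key up again. Grip and lift nothing, and leave the breakfast things around the toaster where they stand.

Things in the scene. Friction and masses are not known exactly. Their poses are not given: they have to be found in the camera images.
- flat_toaster: Low flat toaster of steel with black ends, fixed to the worktop: 300 mm wide (its y), 160 mm deep (its x), 70 mm high (a thin wire rack at its back reaches 98 mm). Origin under its centre on the worktop; its front face lies 80 mm along its -x and looks roughly at the robot; y is to the left as the robot sees it; z up.
- tray_front (a point): Centre of the outer face of the crumb tray's front panel, low in the toaster's front; it moves with the tray and has the toaster's axes. The panel is 148 mm wide (y) and 34 mm high, from 14 to 48 mm above the worktop, and shut it stands 3 mm proud of the front face. A spring of about 3 N drives the tray out along the toaster's -x as soon as the key lets it go.
- key_top (a point): Centre of the top of the release key, a black pad 28 mm wide (y) and 38 mm long (x) that stands out of the toaster's front from 4 to 42 mm ahead of the front face, beside the tray panel on its right as the robot sees it: 105 mm from the panel's centre, 31 mm from its near edge, and 20 mm further to the front than the panel's face. Its top is 40 mm above the worktop at rest. It has the toaster's axes.
- release_key (a joint): How far the key is pressed straight down, m: 0 at rest, 0.009 at the bottom; the tray is let go at about 0.006. It takes 2 N to start and about 5.5 N at the bottom, and springs back up when left.
- crumb_tray (a joint): How far the tray is out, m: 0 shut and latched, 0.070 out at its stop. Left to itself it shoots out to the stop in about 0.2 s. It does not latch again on the way out.
- jam_jar: Bystander, to be left alone: glass jam jar with a grey lid, 66x72x102 mm. Origin under its centre.
- mug: Bystander, to be left alone: cream mug, 82x114x91 mm. Origin under the middle of cup and handle.
- bean_tin: Bystander, to be left alone: food tin, 75 mm across, 58 mm high. Origin under its centre.
- salt_shaker: Bystander, to be left alone: small salt shaker, 44 mm across, 90 mm high. Origin under its centre.
- teaspoon: Bystander, to be left alone: steel teaspoon lying flat, 130 mm long. Origin under its centre.
- spice_a: Bystander, to be left alone: spice jar with a dark cap, 41 mm across, 105 mm high. Origin under its centre.
- spice_b: Bystander, to be left alone: another spice jar, 41 mm across, 105 mm high. Origin under its centre.

How it is judged (in metres and radians):
On the way, in this order (a step that is already met when the one before it is completed fails the run):
1. the key is being pressed while the tray is still shut (value of joint release_key above 0.003 m and value of joint crumb_tray below 0.003 m).
2. the tray has sprung out and is caught at rest against a finger, 4 to 40 mm out, with the key still held down (value of joint release_key above 0.003 m and value of joint crumb_tray between 0.004 and 0.04 m and contact force between the fingers and crumb_tray above 0.5 N and velocity of joint crumb_tray between -0.03 and 0.03 m/s), for 0.3 s.
At the end, for the whole second after the job is handed in: The crumb tray is out at its stop (at least 66 of its 70 mm) and at rest, the release key is up (within 1.5 mm), and the things around it are at rest (value of joint crumb_tray above 0.066 m and value of joint release_key below 0.0015 m and velocity of joint crumb_tray between -0.03 and 0.03 m/s and linear speed of each of jam_jar, mug, bean_tin, salt_shaker, teaspoon, spice_a, spice_b below 0.02 m/s); the robot touches nothing.
It fails at once if the tray runs out fast (over 0.35 m/s beyond 45 mm) instead of being caught and let out slowly (value of joint crumb_tray above 0.045 m and velocity of joint crumb_tray above 0.35 m/s).
It fails at once if the tray or key is handled roughly (over 40 N) (contact force between the fingers and crumb_tray above 40 N or contact force between the fingers and release_key above 40 N).
It fails at once if a bystander is lifted or carried (15 mm up) (height (world z) of any of jam_jar, mug, bean_tin, salt_shaker, teaspoon, spice_a, spice_b above 0.015 m).
It fails at once if a bystander is moved by more than 20 mm (distance of any of jam_jar, mug, bean_tin, salt_shaker, teaspoon, spice_a, spice_b from where it was at the start of the episode above 0.02 m).
It also fails if it takes over 48 s, if anything falls off the work surface, if the arm or the gripper's body presses on something with over 40 N, if the wrist force passes 120 N, or if a joint passes its speed limit or range.

## Working session

There is one attempt and no reset: what is moved stays moved. The work goes in short steps, Python scripts to look and compute and a tool call to move; the robot and the scene stay as the last step left them, time stands still between calls to the robot, and variables do not carry over. Pictures are saved under pics/ and viewed, and the job is handed in when it is done.

Besides the shell and the picture viewer there is one more tool, called after "Call:" as name(argument=value, ...) on one line, values as JSON. carry_out: Moves the arm, as the interface text tells. Its arguments: {"type":"object","properties":{"series":{"type":"array"},"squeeze":{"type":"number"}},"required":["series"]}

```bash
mkdir -p pics; ls; python3 - <<'E'
from cell import *
import cv2
print(read_state())
for n in ("scene","top"):
    im=camera(n); cv2.imwrite(f"pics/{n}0.png",im[:,:,::-1]); c=get_calibration(n); print(n,c)
E
```

```text
pics
{'clock': 0.0, 'joints': array([-1.18260178e+00,  3.00466958e-01,  1.52157304e+00,  1.78048525e-05,
        1.32073029e+00, -6.65945781e-02]), 'qd': array([-1.01151945e-03, -1.95615721e-06, -3.14228693e-04,  1.82808376e-03,
       -1.64318376e-04,  4.09594429e-04]), 'effort': array([ 2.17616471e-03, -5.31791389e+01, -3.52732801e+01,  7.08642486e-02,
        2.43728334e-02, -1.34745628e-04]), 'eef_pos': array([ 241.50282159, -493.84421637,  204.89201589]), 'eef_rot': array([-3.14041878e+00, -9.55734042e-05,  4.54784655e-01]), 'wrist_force': array([ 0.13085847, -0.23146106,  0.78063533]), 'moment': array([-0.00222348,  0.0058081 ,  0.03246802]), 'finger_gap': 93.7727181149395}
scene {'intrinsics': array([[541.23730476,   0.        , 317.13960712],
       [  0.        , 541.23730476, 243.62637651],
       [  0.        ,   0.        ,   1.        ]]), 'pose': array([[-9.70116464e-01, -1.50825034e-01,  1.90068030e-01,
         2.63360730e+02],
       [-2.42023753e-01,  6.57276109e-01, -7.13731476e-01,
         1.00429398e+03],
       [-1.72786011e-02, -7.38403633e-01, -6.74137615e-01,
         9.70057740e+02],
       [ 0.00000000e+00,  0.00000000e+00,  0.00000000e+00,
         1.00000000e+00]])}
top {'intrinsics': array([[534.09832531,   0.        , 311.3556254 ],
       [  0.        , 534.09832531, 245.66128279],
       [  0.        ,   0.        ,   1.        ]]), 'pose': array([[-2.41652157e-02, -9.90936259e-01,  1.32141491e-01,
         3.82514003e+02],
       [-9.99168689e-01,  2.82813334e-02,  2.93614961e-02,
         4.61276644e+01],
       [-3.28325086e-02, -1.31322113e-01, -9.90795907e-01,
         1.19861522e+03],
       [ 0.00000000e+00,  0.00000000e+00,  0.00000000e+00,
         1.00000000e+00]])}
```

View pics/scene0.png

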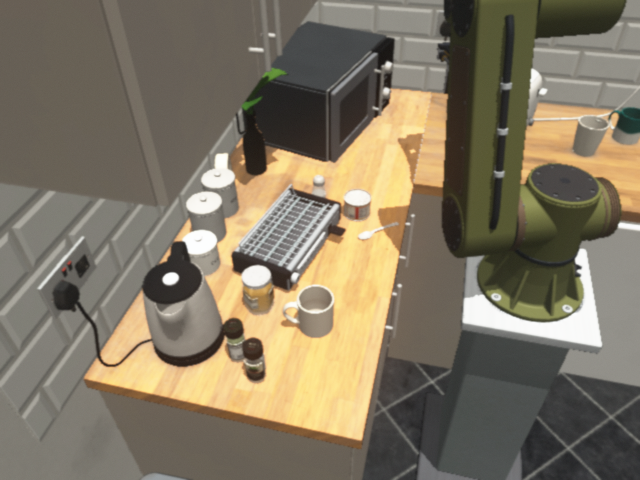

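View pics/top0.png

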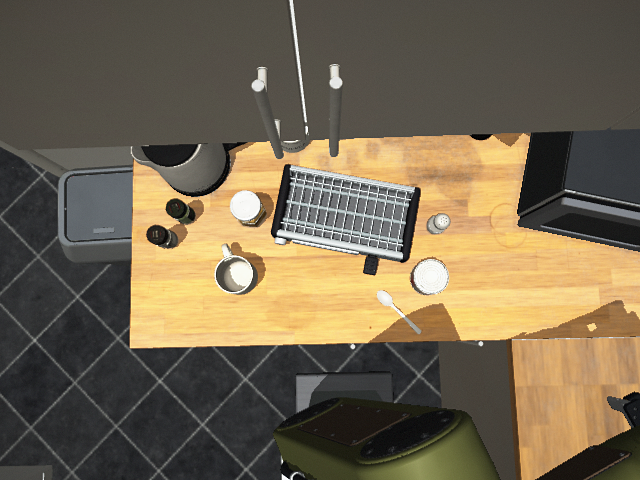

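The top view shows the toaster at about (347,213), the key at (371,265), the tin at (430,276), the spoon at (400,312) and the mug at (236,272). I'll enlarge it.

```bash
python3 - <<'E'
import cv2
im=cv2.imread("pics/top0.png")[150:350,250:470]
cv2.imwrite("pics/top0c.png",cv2.resize(im[:140,:200],None,fx=4,fy=4,interpolation=cv2.INTER_CUBIC))
im=cv2.imread("pics/scene0.png")[175:295,225:365]
cv2.imwrite("pics/scene0c.png",cv2.resize(im,None,fx=5,fy=5,interpolation=cv2.INTER_CUBIC))
E
```

```text
(no output)
```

View pics/top0c.png

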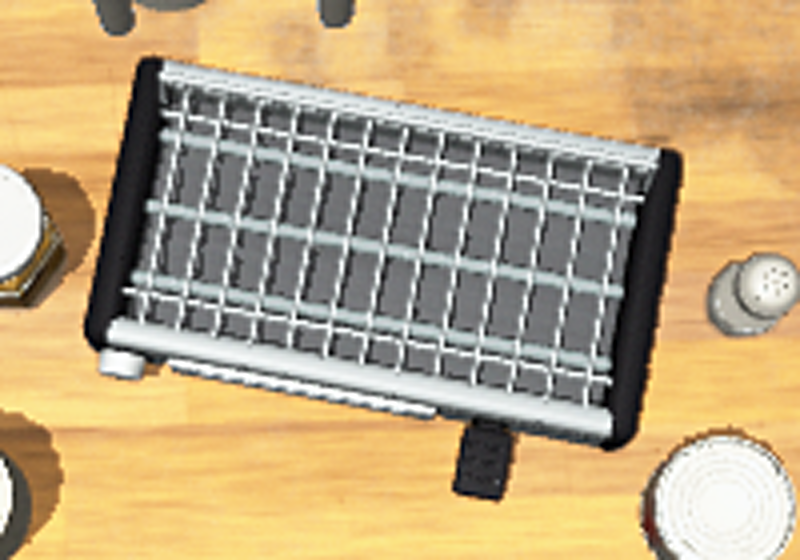

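View pics/scene0c.png

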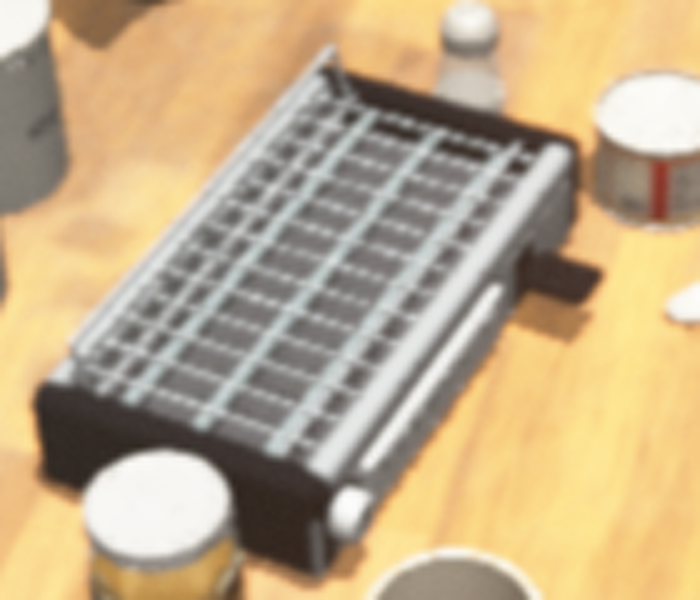

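```bash
cat > h.py <<'E'
import numpy as np
from cell import *
def back(n,u,v,z,c=None):
    c=c or get_calibration(n);K=c["intrinsics"];T=c["pose"]
    d=T[:3,:3]@np.linalg.solve(K,[u,v,1.]);o=T[:3,3]
    return (o+d*(z-o[2])/d[2])
def proj(n,p,c=None):
    c=c or get_calibration(n);T=c["pose"]
    q=c["intrinsics"]@(T[:3,:3].T@(np.asarray(p,float)-T[:3,3]));return q[:2]/q[2]
E
python3 - <<'E'
from h import *
np.set_printoptions(precision=1,suppress=True)
def f(u,v): return 250+(u+.5)/4-.5,150+(v+.5)/4-.5
for nm,u,v,z in [("LB",145,57,70),("LF",88,342,70),("RB",680,152,70),("RF",632,447,70),("kFL",453,490,40),("kFR",501,499,40),("kBR",514,430,40),("kBL",465,424,40),("panL",172,366,48),("panR",436,414,48)]:
    print(nm,back("top",*f(u,v),z)[:2])
def g(u,v): return 225+(u+.5)/5-.5,175+(v+.5)/5-.5
for nm,u,v,z in [("kFL",580,303,40),("kFR",602,268,40),("kBL",520,285,40),("panL",365,470,48),("panR",500,290,48),("tin",660,115,58)]:
    print("s",nm,back("scene",*g(u,v),z)[:2])
for nm,u,v,z in [("tin",431,276,58),("mug",236,274,91),("salt",441,221,85),("spoonA",378,292,3),("spoonB",420,332,3),("jam",246,206,102)]:
    print(nm,back("top",u,v,z)[:2])
E
```

```text
LB [714.5 130.8]
LF [558.2 164.2]
RB [ 652.2 -156.2]
RF [ 493.8 -123. ]
kFL [476.  -29.9]
kFR [470.4 -55.6]
kBR [507.8 -64.1]
kBL [511.8 -37.7]
panL [547.1 120.8]
panR [516.8 -21.7]
s kFL [474.2 -25.4]
s kFR [468.8 -55.1]
s kBL [507.7 -32.3]
s panL [547.6 125.1]
s panR [514.8 -17.2]
s tin [ 460.1 -167.8]
tin [ 462.4 -172.6]
mug [475.1 237.8]
salt [ 575.5 -194.5]
spoonA [433.8 -64.2]
spoonB [ 343.8 -152.6]
jam [616.7 214. ]
```

Toaster centre comes out near (604.7, 4.0) with yaw −0.213. Key and panel agree with the given sizes within 2 mm: key tx −102, ty −73, panel centre ty +31. With the gripper fully open, finger spacing is about 106 mm, which matches key to panel centre. So jaws go along the toaster's y, with the tool centre near (496, 7). First I go over it, high up.

Call:
carry_out(series=[{"delta_pos":[27,53,0],"turn":[0,0,-0.083],"hand":1},{"delta_pos":[54,106,0],"turn":[0,0,-0.167],"hand":1},{"delta_pos":[81,159,0],"turn":[0,0,-0.25],"hand":1},{"delta_pos":[108,212,0],"turn":[0,0,-0.334],"hand":1},{"delta_pos":[135,265,0],"turn":[0,0,-0.417],"hand":1},{"delta_pos":[162,318,0],"turn":[0,0,-0.501],"hand":1},{"delta_pos":[189,371,0],"turn":[0,0,-0.585],"hand":1},{"delta_pos":[216,424,0],"turn":[0,0,-0.668],"hand":1}])

```text
clock: 1.1
eef_pos: [458.1, -68.2, 205.4]
eef_rot: [3.142, -0.0, -0.216]
wrist_force: [-0.2, -0.5, 0.0]
finger_gap: 94.0
```

Call:
carry_out(series=[{"delta_pos":[19,38,0],"turn":[0,0,0.002],"hand":1},{"delta_pos":[38,77,0],"turn":[0,0,0.002],"hand":1},{"delta_pos":[38,77,-40],"turn":[0,0,0.002],"hand":1},{"delta_pos":[38,77,-80],"turn":[0,0,0.002],"hand":1},{"delta_pos":[38,77,-115],"turn":[0,0,0.002],"hand":1},{"delta_pos":[38,77,-115],"turn":[0,0,0.002],"hand":1}])

```text
clock: 1.85
eef_pos: [494.2, 7.0, 88.6]
eef_rot: [3.141, 0.005, -0.211]
wrist_force: [-0.4, 0.5, 0.9]
finger_gap: 93.8
```

```bash
python3 - <<'E'
from h import *
import cv2
np.set_printoptions(precision=2,suppress=True)
s=read_state();print(s['clock'],s['eef_pos'],s['eef_rot'],s['wrist_force'],s['finger_gap'],s['joints'])
print(get_calibration("wrist"))
for n in ("scene","top","wrist"):
    im=camera(n)[:,:,::-1]; cv2.imwrite(f"pics/{n}1.png",im)
    if n=="top": cv2.imwrite("pics/top1c.png",cv2.resize(im[150:300,250:450],None,fx=4,fy=4,interpolation=cv2.INTER_CUBIC))
    if n=="scene": cv2.imwrite("pics/scene1c.png",cv2.resize(im[130:310,200:440],None,fx=3.3,fy=3.3,interpolation=cv2.INTER_CUBIC))
E
```

```text
1.85 [494.25   7.    88.56] [ 3.14  0.   -0.21] [-0.42  0.49  0.88] 93.76217771329789 [-0.06  0.32  1.8  -0.    1.04  1.72]
{'intrinsics': array([[372.41,   0.  , 314.  ],
       [  0.  , 372.41, 236.58],
       [  0.  ,   0.  ,   1.  ]]), 'pose': array([[ -0.21,  -0.94,  -0.27, 572.24],
       [ -0.98,   0.2 ,   0.06,  -8.8 ],
       [  0.  ,   0.28,  -0.96, 266.77],
       [  0.  ,   0.  ,   0.  ,   1.  ]])}
```

View pics/scene1c.png

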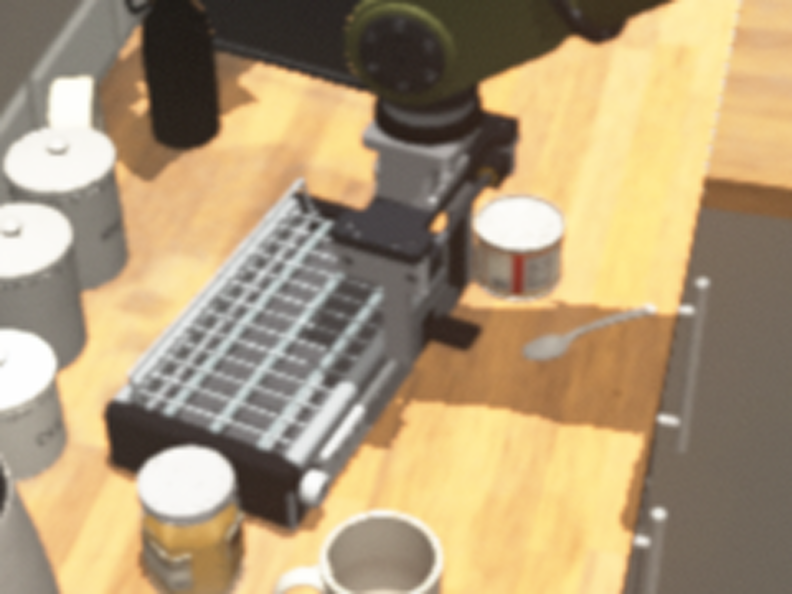

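View pics/wrist1.png

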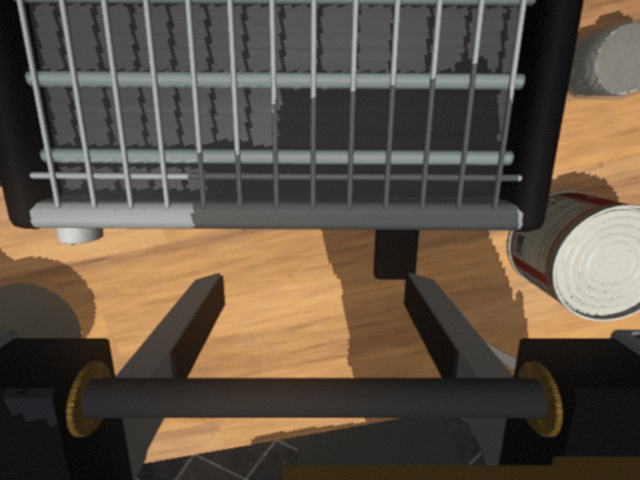

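View pics/top1c.png

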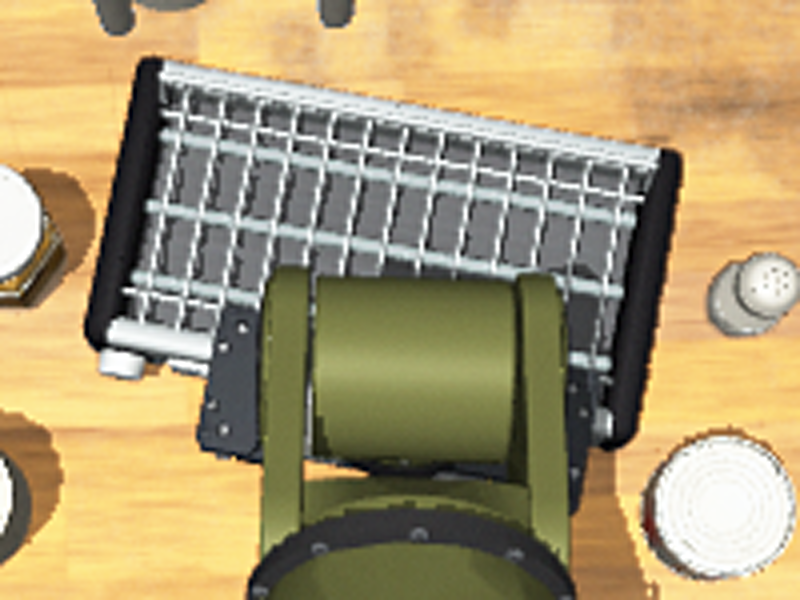

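The wrist view shows the toaster's front edge level (yaw matched), the key at columns 375–417 with its front edge at row 276, and the fingertips near (218,280) and (409,280). I'll work out the offset.

```bash
python3 - <<'E'
from h import *
import cv2
np.set_printoptions(precision=1,suppress=True)
th=-0.213;X=np.array([np.cos(th),np.sin(th)]);Y=np.array([-X[1],X[0]])
s=read_state();t=s['eef_pos']
print(t, s['wrist_force'])
def loc(p): d=p[:2]-t[:2];return np.array([d@X,d@Y])
for nm,u,v,z in [("keyF",396,272,40),("keyL",376,255,40),("keyR",416,255,40),("edgeRailL",32,225,68),("edgeRailR",522,228,68),("tipL",206,280,t[2]),("tipR",424,280,t[2]),("tipLin",223,280,t[2]),("tipRin",405,277,t[2])]:
    p=back("wrist",u,v,z);print(nm,p[:2],"rel tool",loc(p))
print("toaster-frame of tool:", (t[:2]-[604.7,4])@X,(t[:2]-[604.7,4])@Y)
im=cv2.imread("pics/wrist1.png")[210:330,190:440]
cv2.imwrite("pics/wrist1c.png",cv2.resize(im,None,fx=3.2,fy=3.2,interpolation=cv2.INTER_CUBIC))
E
```

```text
[496.3   6.8  91.9] [ 0.2 -0.1  0.5]
keyF [474.1 -43.2] rel tool [-11.2 -53.6]
keyL [488.6 -32.2] rel tool [  0.7 -39.8]
keyR [483.1 -57.7] rel tool [  0.7 -65.9]
edgeRailL [556.7 156.3] rel tool [ 27.4 158.9]
edgeRailR [ 497.5 -112.2] rel tool [  26.3 -116.1]
tipL [512.5  61.1] rel tool [ 4.4 56.4]
tipR [489.  -48.9] rel tool [  4.6 -56. ]
tipLin [510.7  52.5] rel tool [ 4.4 47.6]
tipRin [492.7 -39.6] rel tool [  6.3 -46.1]
toaster-frame of tool: -106.51805466257494 -20.125025222239074
```

View pics/wrist1c.png

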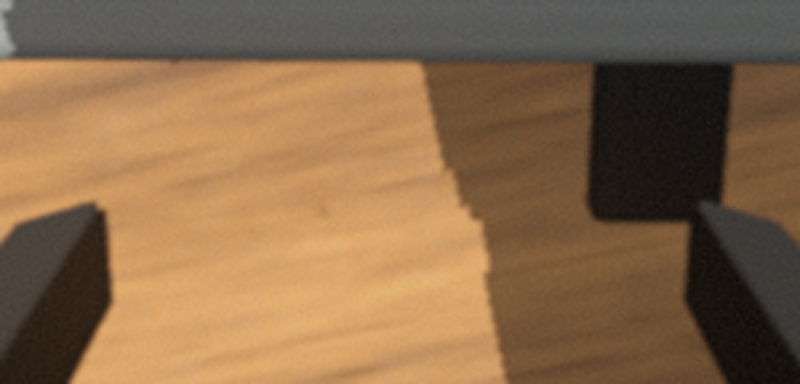

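Offsets agree: the key centre is 53 mm to the right of the tool centre, under the finger. Now descend to just above the key.

Call:
carry_out(series=[{"delta_pos":[0,0,-20],"turn":[0,0,0],"hand":1},{"delta_pos":[0,0,-36],"turn":[0,0,0],"hand":1},{"delta_pos":[0,0,-45],"turn":[0,0,0],"hand":1},{"delta_pos":[0,0,-45],"turn":[0,0,0],"hand":1},{"delta_pos":[0,0,-45],"turn":[0,0,0],"hand":1}])

```text
clock: 2.62
eef_pos: [495.9, 6.9, 46.0]
eef_rot: [-3.141, -0.001, -0.211]
wrist_force: [-0.1, 0.4, -0.1]
finger_gap: 94.0
```

```bash
python3 - <<'E'
from h import *
import cv2
np.set_printoptions(precision=2,suppress=True)
im=camera("wrist")[:,:,::-1]; cv2.imwrite(f"pics/wrist2.png",im)
im=camera("scene")[:,:,::-1]; cv2.imwrite("pics/scene2c.png",cv2.resize(im[180:300,260:420],None,fx=5,fy=5,interpolation=cv2.INTER_CUBIC))
s=read_state();print(s['clock'],s['eef_pos'],s['eef_rot'],s['wrist_force'],s['finger_gap'])
E
```

```text
2.725 [495.9    6.91  45.96] [-3.14 -0.   -0.21] [0.18 0.64 0.28] 94.0257981133397
```

View pics/wrist2.png

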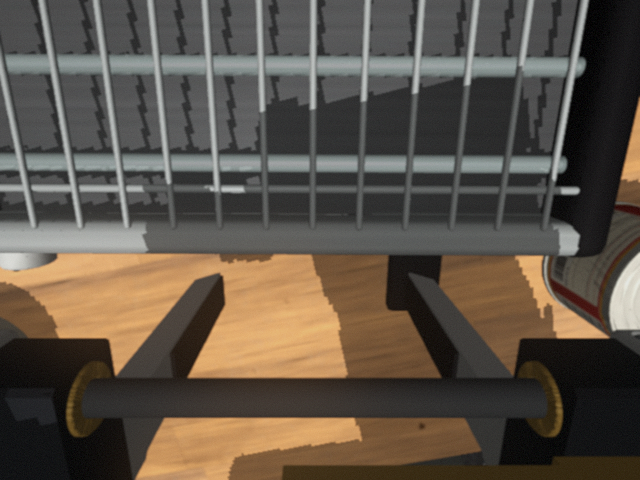

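View pics/scene2c.png

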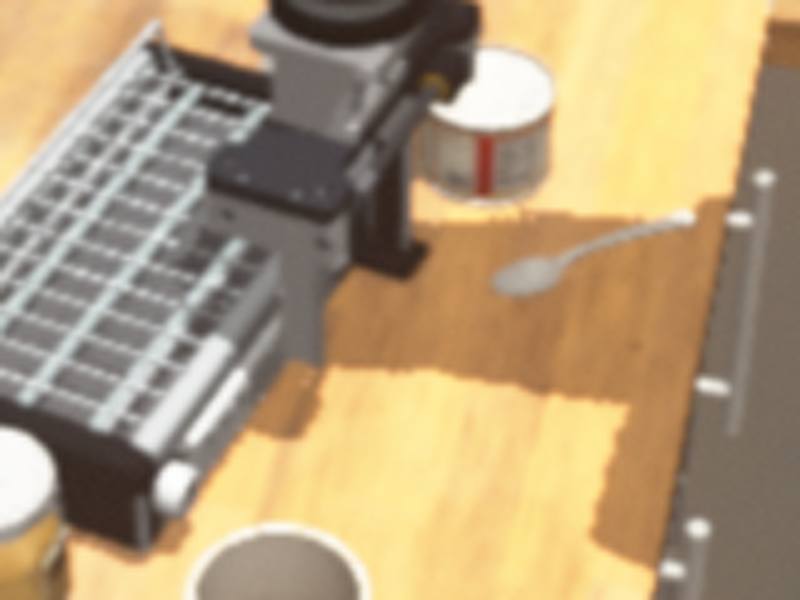

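The right finger stands over the key and the left one in front of the panel. Now press gently.

Call:
carry_out(series=[{"delta_pos":[0,0,-2],"turn":[0,0,0],"hand":1},{"delta_pos":[0,0,-4],"turn":[0,0,0],"hand":1},{"delta_pos":[0,0,-6],"turn":[0,0,0],"hand":1},{"delta_pos":[0,0,-8],"turn":[0,0,0],"hand":1},{"delta_pos":[0,0,-9],"turn":[0,0,0],"hand":1},{"delta_pos":[0,0,-9],"turn":[0,0,0],"hand":1}])

```text
clock: 3.48
eef_pos: [495.6, 6.9, 36.4]
eef_rot: [3.142, 0.0, -0.211]
wrist_force: [-0.5, -0.3, 3.0]
finger_gap: 94.0
```

A force of 3.0 N fits about 3.5 mm of key travel. Press on to about 8 mm and hold.

Call:
carry_out(series=[{"delta_pos":[0,0,-1],"turn":[0,0,0],"hand":1},{"delta_pos":[0,0,-2],"turn":[0,0,0],"hand":1},{"delta_pos":[0,0,-3],"turn":[0,0,0],"hand":1},{"delta_pos":[0,0,-4],"turn":[0,0,0],"hand":1},{"delta_pos":[0,0,-4.4],"turn":[0,0,0],"hand":1},{"delta_pos":[0,0,-4.4],"turn":[0,0,0],"hand":1},{"delta_pos":[0,0,-4.4],"turn":[0,0,0],"hand":1},{"delta_pos":[0,0,-4.4],"turn":[0,0,0],"hand":1}])

```text
clock: 4.47
eef_pos: [495.5, 6.9, 32.1]
eef_rot: [3.141, 0.0, -0.211]
wrist_force: [-3.3, -0.7, 5.4]
finger_gap: 94.2
```

```bash
python3 - <<'E'
from h import *
import cv2
np.set_printoptions(precision=2,suppress=True)
im=camera("wrist")[:,:,::-1]; cv2.imwrite(f"pics/wrist3.png",im)
im=camera("scene")[:,:,::-1]; cv2.imwrite("pics/scene3c.png",cv2.resize(im[180:300,260:420],None,fx=5,fy=5,interpolation=cv2.INTER_CUBIC))
for i in range(3):
    s=read_state();print(s['clock'],s['eef_pos'],s['eef_rot'],s['wrist_force'],s['moment'],s['finger_gap'])
E
```

```text
4.575 [495.49   6.96  32.09] [ 3.14  0.   -0.21] [-2.61 -0.57  5.77] [-0.09  0.6   0.24] 93.59717101293275
4.575 [495.49   6.96  32.09] [ 3.14  0.   -0.21] [-2.61 -0.57  5.77] [-0.09  0.6   0.24] 93.59717101293275
4.575 [495.49   6.96  32.09] [ 3.14  0.   -0.21] [-2.61 -0.57  5.77] [-0.09  0.6   0.24] 93.59717101293275
```

View pics/scene3c.png

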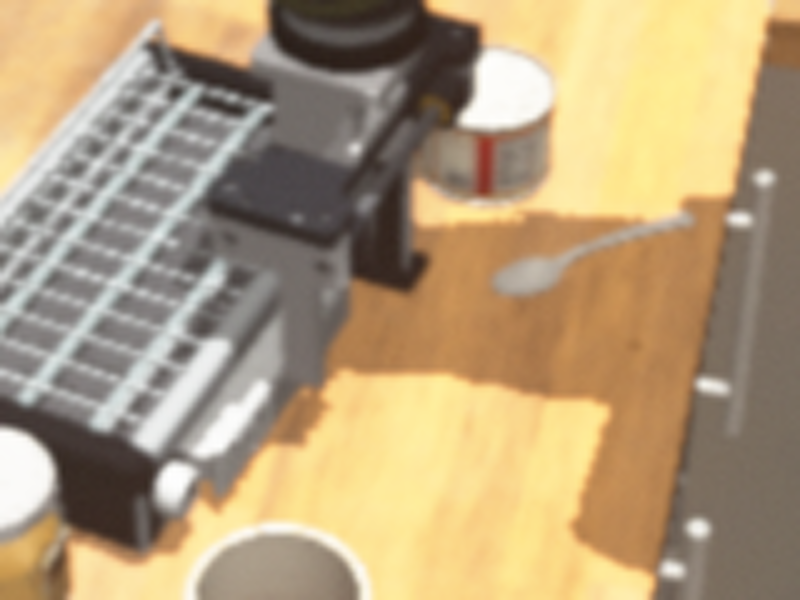

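View pics/wrist3.png

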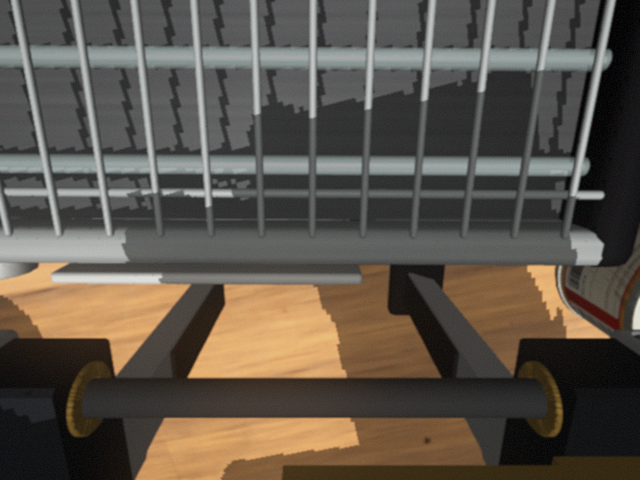

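The tray is caught about 14 mm out against the left finger, at around 3 N, with the key down (5.5 N). I hold a little longer, then draw back along the toaster's −x.

Call:
carry_out(series=[{"delta_pos":[0,0,0],"turn":[0,0,0],"hand":1},{"delta_pos":[0,0,0],"turn":[0,0,0],"hand":1},{"delta_pos":[0,0,0],"turn":[0,0,0],"hand":1},{"delta_pos":[0,0,0],"turn":[0,0,0],"hand":1},{"delta_pos":[-3,0.6,0],"turn":[0,0,0],"hand":1},{"delta_pos":[-6,1.3,0],"turn":[0,0,0],"hand":1},{"delta_pos":[-9,2,0],"turn":[0,0,0],"hand":1},{"delta_pos":[-12,2.6,0],"turn":[0,0,0],"hand":1}])

```text
clock: 5.58
eef_pos: [483.5, 9.6, 32.1]
eef_rot: [-3.142, -0.0, -0.211]
wrist_force: [0.4, -0.2, 3.8]
finger_gap: 94.1
```

Call:
carry_out(series=[{"delta_pos":[-3,0.6,0],"turn":[0,0,0],"hand":1},{"delta_pos":[-6,1.3,0],"turn":[0,0,0],"hand":1},{"delta_pos":[-9,2,0],"turn":[0,0,0],"hand":1},{"delta_pos":[-12,2.6,0],"turn":[0,0,0],"hand":1},{"delta_pos":[-15,3.2,0],"turn":[0,0,0],"hand":1},{"delta_pos":[-18,3.9,0],"turn":[0,0,0],"hand":1},{"delta_pos":[-21,4.5,0],"turn":[0,0,0],"hand":1},{"delta_pos":[-24,5.2,0],"turn":[0,0,0],"hand":1}])

```text
clock: 6.58
eef_pos: [459.0, 14.8, 31.7]
eef_rot: [3.141, 0.001, -0.211]
wrist_force: [-1.9, 0.2, -1.6]
finger_gap: 94.1
```

Call:
carry_out(series=[{"delta_pos":[-3,0.6,0],"turn":[0,0,0],"hand":1},{"delta_pos":[-6,1.3,0],"turn":[0,0,0],"hand":1},{"delta_pos":[-9,2,0],"turn":[0,0,0],"hand":1},{"delta_pos":[-12,2.6,0],"turn":[0,0,0],"hand":1},{"delta_pos":[-16,3.5,0],"turn":[0,0,0],"hand":1},{"delta_pos":[-20,4.3,0],"turn":[0,0,0],"hand":1},{"delta_pos":[-24,5.2,0],"turn":[0,0,0],"hand":1},{"delta_pos":[-28,6,0],"turn":[0,0,0],"hand":1}])

```text
clock: 7.58
eef_pos: [431.7, 20.8, 32.3]
eef_rot: [-3.141, -0.001, -0.211]
wrist_force: [-0.1, -0.9, 0.9]
finger_gap: 94.4
```

```bash
python3 - <<'E'
from h import *
import cv2
np.set_printoptions(precision=2,suppress=True)
im=camera("wrist")[:,:,::-1]; cv2.imwrite(f"pics/wrist4.png",im)
im=camera("scene")[:,:,::-1]; cv2.imwrite("pics/scene4c.png",cv2.resize(im[180:300,260:420],None,fx=5,fy=5,interpolation=cv2.INTER_CUBIC))
s=read_state();print(s['clock'],s['eef_pos'],s['wrist_force'],s['moment'])
E
```

```text
7.675 [431.45  20.78  32.18] [ 0.93 -0.67  0.29] [0.06 0.01 0.06]
```

View pics/scene4c.png

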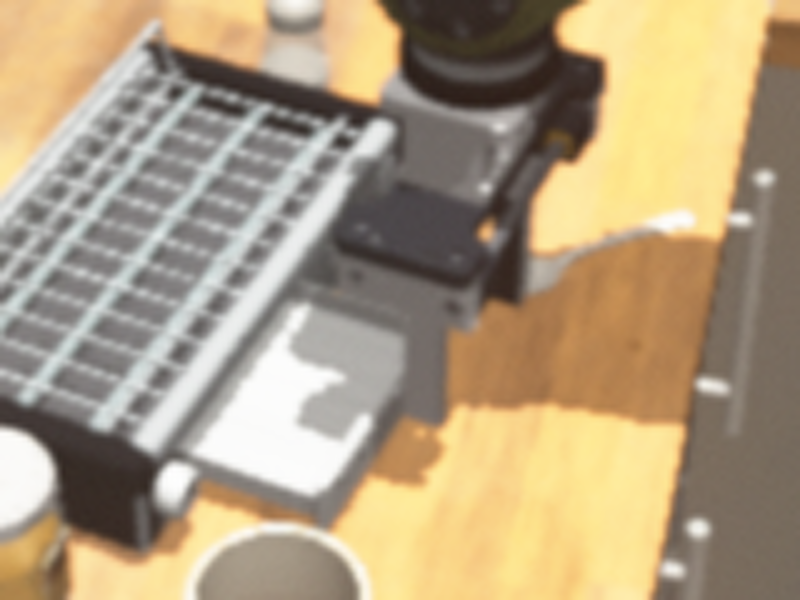

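View pics/wrist4.png

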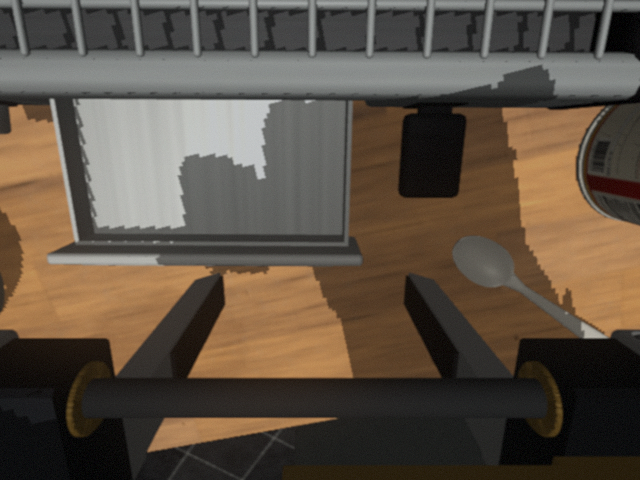

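The tray is fully out and the fingers are clear of it. I back off and raise the arm.

Call:
carry_out(series=[{"delta_pos":[-8,2,5],"turn":[0,0,0],"hand":1},{"delta_pos":[-12,3,30],"turn":[0,0,0],"hand":1},{"delta_pos":[-12,3,70],"turn":[0,0,0],"hand":1},{"delta_pos":[-12,3,110],"turn":[0,0,0],"hand":1},{"delta_pos":[-20,-20,150],"turn":[0,0,0],"hand":1},{"delta_pos":[-30,-70,170],"turn":[0,0,0],"hand":1},{"delta_pos":[-40,-120,170],"turn":[0,0,0],"hand":1},{"delta_pos":[-40,-120,170],"turn":[0,0,0],"hand":1}])

```text
clock: 8.68
eef_pos: [390.8, -101.4, 202.5]
eef_rot: [3.141, -0.001, -0.215]
wrist_force: [-0.5, 0.6, 1.1]
finger_gap: 93.9
```

Call:
carry_out(series=[{"delta_pos":[-10,-50,0],"turn":[0,0,0],"hand":1},{"delta_pos":[-20,-100,0],"turn":[0,0,0],"hand":1},{"delta_pos":[-30,-140,0],"turn":[0,0,0],"hand":1},{"delta_pos":[-30,-140,0],"turn":[0,0,0],"hand":1},{"delta_pos":[-30,-140,0],"turn":[0,0,0],"hand":1}])

```text
clock: 9.3
eef_pos: [361.8, -238.2, 202.0]
eef_rot: [-3.141, 0.0, -0.211]
wrist_force: [-0.2, -0.5, 0.2]
finger_gap: 94.1
```

```bash
python3 - <<'E'
from h import *
import cv2
np.set_printoptions(precision=2,suppress=True)
im=camera("top")[:,:,::-1]; cv2.imwrite("pics/top5.png",im)
cv2.imwrite("pics/top5c.png",cv2.resize(im[150:350,200:460],None,fx=3,fy=3,interpolation=cv2.INTER_CUBIC))
im=camera("scene")[:,:,::-1]; cv2.imwrite("pics/scene5.png",im)
s=read_state();print(s['clock'],s['eef_pos'],s['wrist_force'],s['qd'])
E
```

```text
9.4 [ 361.99 -238.11  202.11] [-0.94  0.24  0.37] [ 0. -0. -0.  0. -0. -0.]
```

View pics/top5c.png

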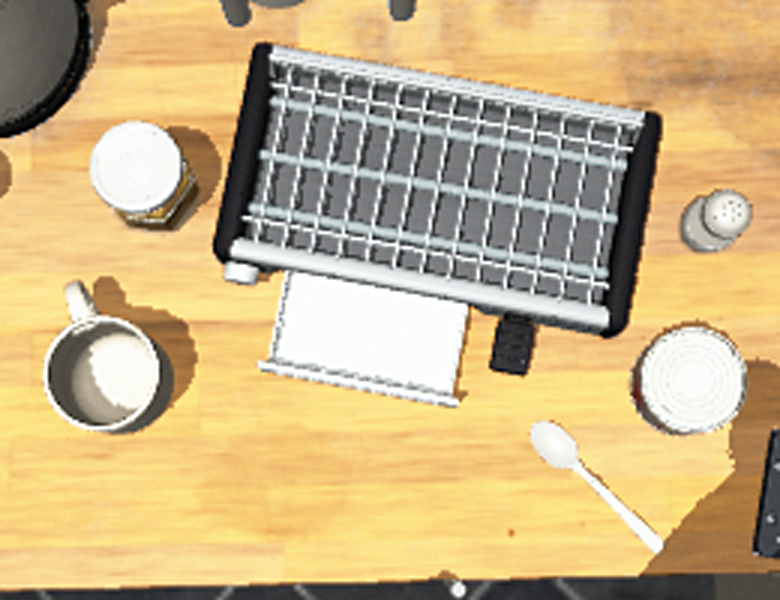

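View pics/scene5.png

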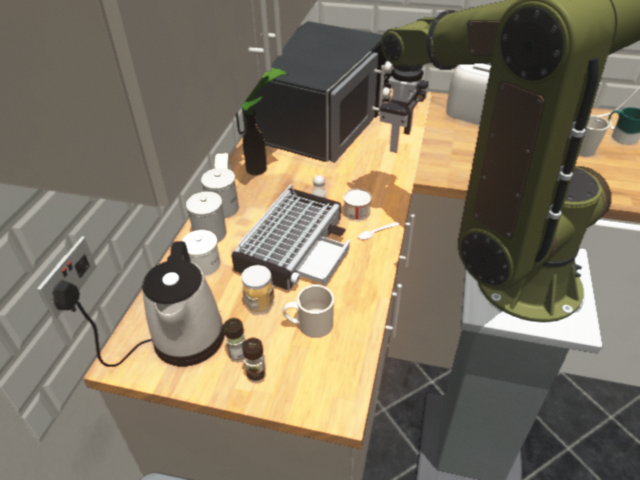

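```bash
python3 - <<'E'
from h import *
import cv2
X=np.array([np.cos(-.213),np.sin(-.213)])
for u,v in [(262,370),(458,405)]:
    p=back("top",200+u/3,150+v/3,48)[:2]; print(p,"out",-(p-[604.7,4])@X-83)
a=cv2.imread("pics/top0.png");b=cv2.imread("pics/top5.png")
for n,(x,y,w,h) in dict(key=(362,256,20,20),tin=(405,255,50,45),spoon=(375,285,50,52),mug=(205,240,60,60),salt=(420,205,35,35),jam=(225,185,50,45)).items():
    print(n,cv2.phaseCorrelate(*[cv2.cvtColor(i[y:y+h,x:x+w],cv2.COLOR_BGR2GRAY).astype(np.float32) for i in (a,b)]))
sign_off()
E
```

```text
[477.10136391 133.64524322] out 69.12115511596329
[448.22992278  -6.45654929] out 67.7235891884294
key ((0.022818965300171357, -0.02779227906258619), 1.0005183260142803)
tin ((-0.007354557509501092, 0.40180598427026837), 0.8347539287143283)
spoon ((0.04730267742769101, 0.4075116475694216), 0.589067194196913)
mug ((-0.03180639435372257, -0.012181779802013182), 0.9916086839305029)
salt ((-0.0239481248251856, -0.03898105515578365), 0.9804477984154666)
jam ((-0.0029973386161188387, 0.49590092166280186), 1.0034732537269593)
the job is handed in; nothing more can be done
```

The crumb tray is open at its stop, the release key is up again, and the job is handed in. `sign_off` gives no verdict, so what follows rests on my own checks.

- **Catch:** With the gripper fully open along the toaster's width, the right fingertip pressed the key down about 8 mm (about 5.5 N). The tray sprang out against the left finger about 14 mm out, pushing with about 3 N. I held it there for about 0.5 s or more with the key still down.
- **Draw-out:** I drew straight back at about 25 mm/s, rising to about 35 mm/s at the end. The tray followed, and the key finger slid off the front of the key, which let it spring up. I then backed off and raised the arm clear. No wrist reading passed about 6 N.
- **Tray at the end:** The top camera puts the tray 68–69 mm out. The camera is only good to about 2 mm, so the image alone leaves little margin over the 66 mm limit. The finger's load had dropped to zero before I withdrew, which is what I would expect if the tray was on its stop.
- **Key and bystanders:** The key's picture is the same as before the press. The jam jar, mug, tin, salt shaker and spoon show shifts of at most 0.5 px (about 1 mm); changed shadows probably affect the tin and spoon readings. The two spice jars I only judged by eye, and they look unmoved.
- **Time:** About 9.4 s on the robot's clock.

No check failed or disagreed.

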